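# Find the empty cell under the sprung covers and put the jar away

### The job

Put the full jar away in the six-cell crate, where every cell is hidden under a sprung cover plate and only one is empty. Before you move the jar, press the covers one after another, gently and never hard on one that stops, until you find the one that sinks deep (20 mm or more) instead of stopping after a few millimetres. Then stand the jar upright on that cover so that it goes down to the bottom of its cell, let go of it without dropping it, and leave the mug, bowl and saucers where they are.

Things in the scene. Friction and masses are not known exactly. Their poses are not given: they have to be found in the camera images.
- crate: Fixed open-topped plywood crate, 143 (its x) by 212 (its y) by 64 mm high, walls and dividers 5 mm; 2 by 3 square cells 64 mm wide inside, spaced 69 mm, each covered by a flat sprung aluminium plate 3 mm below the rim. Origin: centre of its underside, on the counter. In five cells a hidden tin stops the plate after 5 mm, on a rubber cushion (5 N per further mm, hard after 6 mm); in the one empty cell the plate goes down 38 mm to a stop.
- jar_mid (a point): Amber glass jar with a black lid, full: 54 mm diameter, 110 mm high, 0.42 to 0.63 kg, standing on the counter beside the crate. This point: on its axis, 55 mm above its foot; its z axis points up. Its weight alone takes a free cover plate to the bottom, slowly; there it stands 69 mm proud of the crate's rim.
- plate0_top (a point): Centre of the top face of a cover plate, 62 mm square; at rest 61 mm above the crate's underside, at x -34.5, y -69 mm in the crate's frame. It moves with the plate, which slides straight down when pressed (1.2 N to start, 2.6 N at full depth, plus 15 N per m/s) and springs back.
- plate1_top (a point): Centre of the top face of a cover plate, 62 mm square; at rest 61 mm above the crate's underside, at x -34.5, y +0 mm in the crate's frame. It moves with the plate, which slides straight down when pressed (1.2 N to start, 2.6 N at full depth, plus 15 N per m/s) and springs back.
- plate2_top (a point): Centre of the top face of a cover plate, 62 mm square; at rest 61 mm above the crate's underside, at x -34.5, y +69 mm in the crate's frame. It moves with the plate, which slides straight down when pressed (1.2 N to start, 2.6 N at full depth, plus 15 N per m/s) and springs back.
- plate3_top (a point): Centre of the top face of a cover plate, 62 mm square; at rest 61 mm above the crate's underside, at x +34.5, y -69 mm in the crate's frame. It moves with the plate, which slides straight down when pressed (1.2 N to start, 2.6 N at full depth, plus 15 N per m/s) and springs back.
- plate4_top (a point): Centre of the top face of a cover plate, 62 mm square; at rest 61 mm above the crate's underside, at x +34.5, y +0 mm in the crate's frame. It moves with the plate, which slides straight down when pressed (1.2 N to start, 2.6 N at full depth, plus 15 N per m/s) and springs back.
- plate5_top (a point): Centre of the top face of a cover plate, 62 mm square; at rest 61 mm above the crate's underside, at x +34.5, y +69 mm in the crate's frame. It moves with the plate, which slides straight down when pressed (1.2 N to start, 2.6 N at full depth, plus 15 N per m/s) and springs back.
- mug: Terracotta mug, 76 mm wide, 85 mm high, bystander. Origin: centre of its underside.
- bowl: Blue ceramic bowl, 110 mm wide, 50 mm high, bystander. Origin: centre of its underside.
- saucers: Stack of dark wooden saucers in one piece, 96 mm wide, 24 mm high, bystander. Origin: centre of its underside.
Mind the look-alikes: they are no part of the job. Of the things that look like the part that bears jar_mid, the smallest one is meant.

How it is judged:
By the outcome, as a careful person would: the job done as asked, in the order asked, and still so for the second after the job is handed in, with the robot touching nothing.
It also fails if it takes over 64 s, if anything falls off the work surface, if the arm or the gripper's body presses on something with over 40 N, if the wrist force passes 120 N, or if a joint passes its speed limit or range.

### The arm

A 6-joint arm with a two-finger parallel gripper is mounted at the origin on the work surface. World frame = base frame: x ahead of the robot, y to its left, z up, the work surface at z = 0. Lengths are in mm, angles in rad, forces in N, time in s.
With the tool pointing down it reaches from about 250 to 775 mm from the base axis. Payload 4 kg.
Tool frame: the origin (TCP) lies midway between the tips of the shut fingers; the grasp point (between the pads) lies 19 mm behind it; z points along the fingers, y is the line along which they close (so a half turn about z gives the same grasp; the last joint's range is limited). The gripper opens to 94 mm and grips with 3 to 60 N. Pads are 16 mm wide; open, the fingers measure 119 mm over their backs; the gripper's body (75 mm by 177 mm) begins 78 mm behind the grasp point.
Start: joints at [1.157, 0.087, 1.371, -0, 1.684, -0.103], TCP at [168.211, 523.665, 205.506] pointing down, gripper open.
Joint ranges: [-3.1, 3.1], [-0.76, 2.03], [0.27, 2.55], [-1.08, 4.22], [0.17, 2.65], [-2.57, 2.57]. Speed limits (rad/s): [2.79, 2.79, 3.14, 3.14, 3.14, 3.14].

### API

Orientations are given as [roll, pitch, yaw] about the fixed x, y, z axes, in that order (R = Rz(yaw) Ry(pitch) Rx(roll)).
In Python, from rig import env gives the robot as it stands. The module is installed in compiled form; this text tells all that it offers.
- The arm moves only by the tool servo_tool, never from a script. Its argument "rows" is one flat list of numbers, 7 for each row, row after row: the shift along the world's x, y, z in units of 40 mm (1.0 is 40 mm), then the turn, a rotation vector about the world's x, y, z in units of 6 degrees (1.0 is 6 degrees), then the opening, from -1 (shut) to 1 (fully open). A call has 1 to 12 rows; each row shifts and turns the commanded pose from where the row before left it; what a row does not reach is not made up. A row lasts 1/12 s, in which the tool goes at most 41.7 mm and 7.16 degrees, less where a joint would pass 70% of its speed; a pose out of reach is approached as far as the arm can. A call with a number of a shift or a turn outside -1 to 1 is refused whole. A call with a gripper value outside its range is refused whole. The fingers move at their own pace and stop on an object; the grip force is fixed at half the most. Time passes only in rows, so rows that do not move let the fingers close. It gives the time, the measured TCP pose, the force, the opening and the grip force at its end, in the units of the state.
- env.observe(): the state, without advancing time (a new reading comes with each control period).
- env.camera(name): name is "scene" or "top"; returns a dict with "pixels" (480x640x3 uint8, red, green, blue), "intrinsics" (3x3 intrinsics, pixels), "origin" and "orientation" of the camera in the world. Camera axes: x right, y up, looking along -z (the intrinsics and any distortion apply to the point x, -y, -z); pixel columns grow to the right and rows downward; lengths in mm; the calibration is good to about 2 mm. A picture is of the moment at which its call begins. There is no depth.
- env.job_done(): hands the job in; it is judged then, once.
The state is a dict: "time": time; "qpos": joint angles; "joint_vel": joint speeds; "joint_efforts": joint torques, N m; "tcp_pos": TCP position; "tool_rot": TCP orientation; "ft_force": force on the tool from outside, world axes, zero at the start; "torque": the same for the moment, N m; "gripper_width": finger opening in mm; "grip_force": force on a finger pad.
Only numpy, scipy, OpenCV 4.12 (cv2) and the standard library are available. Lean on these libraries where they do the work, as an engineer would, in place of code of your own. Each camera call takes 0.05 s, during which the arm holds its last target. There are 200 camera calls.

## Working session

There is one attempt and no reset: what is moved stays moved. The work goes in short steps, Python scripts to look and compute and a tool call to move; the robot and the scene stay as the last step left them, time stands still between calls to the robot, and variables do not carry over. Pictures are saved under pics/ and viewed, at most 10 in all, crops included, and the job is handed in when it is done.

Besides the shell and the picture viewer there is one more tool, called after "Request:" as name(argument=value, ...) on one line, values as JSON. servo_tool: Moves the arm, as the interface text tells. Its arguments: {"type":"object","properties":{"rows":{"type":"array"}},"required":["rows"]}

```bash
mkdir -p pics
python3 - <<'E'
from rig import env
import cv2,numpy as np
for n in ("scene","top"):
    c=env.camera(n); cv2.imwrite(f"pics/{n}0.png",c["pixels"][:,:,::-1])
    print(n,c["intrinsics"],c["origin"],c["orientation"],[k for k in c])
print(env.observe())
E
```

```text
scene [[433.06233038   0.         318.88188305]
 [  0.         433.06233038 233.68654694]
 [  0.           0.           1.        ]] [1022.31879977 -354.59203473  819.4909718 ] [ 0.61127343 -0.01424163  0.9207345 ] ['pixels', 'intrinsics', 'origin', 'orientation']
top [[440.32380267   0.         322.94647093]
 [  0.         440.32380267 239.92848578]
 [  0.           0.           1.        ]] [ 4.46509175e+02 -7.58802601e-01  9.22953465e+02] [ 2.04046723e-01  3.50080305e-04 -1.63092103e+00] ['pixels', 'intrinsics', 'origin', 'orientation']
{'time': 0.1, 'qpos': array([ 1.15691869e+00,  8.78754468e-02,  1.37208659e+00,  1.05090483e-05,
        1.68360388e+00, -1.03114603e-01]), 'joint_vel': array([-0.00061166, -0.00238836, -0.00359419,  0.00065123, -0.00164418,
        0.00115278]), 'joint_efforts': array([ 2.96973340e-03, -3.41251802e+01, -3.03301585e+01,  7.22001493e-02,
        3.04199662e-02, -1.01307837e-04]), 'tcp_pos': array([167.99148429, 523.19967244, 204.43270216]), 'tool_rot': array([-3.13963095e+00, -2.13500311e-04,  2.83083058e+00]), 'ft_force': array([ 0.69719476, -0.33628719,  0.2397058 ]), 'torque': array([-0.05464178, -0.04202779, -0.01154734]), 'grip_force': 0.0, 'gripper_width': 94.0384207793162}
```

View pics/top0.png

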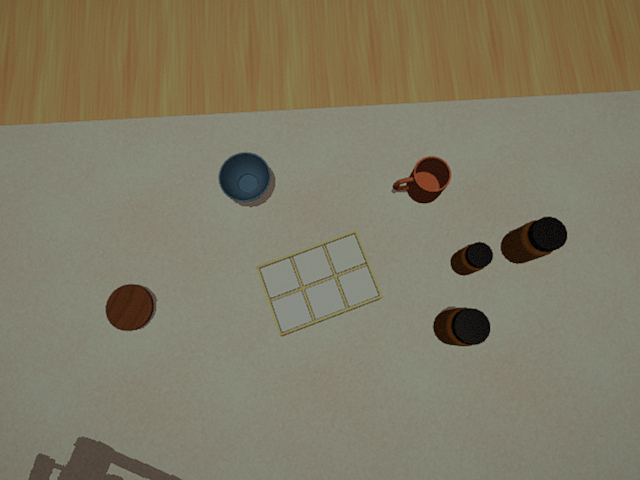

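View pics/scene0.png

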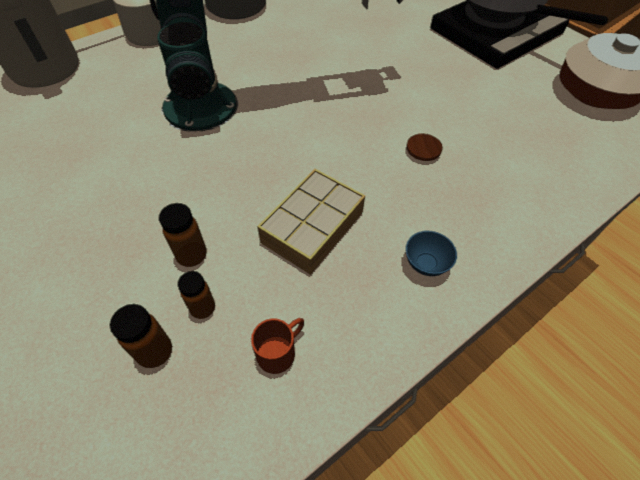

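The top view shows the crate with rim corners near (258,267), (355,233), (382,297), (282,335), and the smallest jar's lid at (479,255). The scene view shows the same jar at (196,295), with the two larger jars as look-alikes.

```bash
cat > h.py <<'E'
import numpy as np,cv2
from scipy.spatial.transform import Rotation as R
from rig import env
def ray(c,uv):
    K=c["intrinsics"];d=np.linalg.inv(K)@[uv[0],uv[1],1]
    return c["origin"],R.from_euler("xyz",c["orientation"]).as_matrix()@(d*[1,-1,-1])
def onz(c,uv,z):
    o,d=ray(c,uv);return o+d*(z-o[2])/d[2]
def blobs(m,amin):
    n,l,s,ce=cv2.connectedComponentsWithStats(m.astype(np.uint8));return [(s[i],ce[i],l==i) for i in range(1,n) if s[i][4]>amin]
E
python3 - <<'E'
from h import *
for n,quad,lid in (("top",[(258,267),(355,233),(382,297),(282,335)],(479,255)),("scene",[(317,170),(365,201),(309,262),(259,228)],(191,283))):
    c=env.camera(n);im=c["pixels"];hsv=cv2.cvtColor(im,cv2.COLOR_RGB2HSV)
    # crate: yellow edge hull
    h,s,v=[hsv[...,i].astype(int) for i in range(3)]
    m=((h>20)&(h<35)&(s>85)&(v>70)).astype(np.uint8)
    roi=np.zeros_like(m);cv2.fillConvexPoly(roi,cv2.dilate(np.zeros(1,np.uint8),None) is not None and np.array(quad,np.int32),1);roi=cv2.dilate(roi,np.ones((11,11)))
    pts=cv2.findNonZero(m*roi)
    hull=cv2.convexHull(pts)
    if n=="top":
        p=np.array([onz(c,q[0],64)[:2] for q in hull],np.float32)
        print("rect",cv2.minAreaRect(p))
    print(n,"manual",[onz(c,q,64)[:2].round(1) for q in quad])
    dark=(im.max(2)<38)
    for s_,ce,_ in blobs(dark,100):
        if s_[4]<3000: print(n,s_,ce.round(1),onz(c,ce,110)[:2].round(1))
    # bystanders
    for nm,mm,z in (("bowl",(h>95)&(h<115)&(s>110),25),("mug",((h<9)|(h>172))&(s>150)&(v>75),45)):
        for s_,ce,_ in blobs(mm,300): print(n,nm,s_,onz(c,ce,z)[:2].round(0))
E
```

```text
rect ((541.227294921875, 2.3560028076171875), (143.19705200195312, 210.33749389648438), 17.107038497924805)
top manual [array([577.3, 119.7]), array([634.2, -75.9]), array([ 504.2, -118.7]), array([443.8,  77.9])]
top [ 528  217   39   35 1047] [546.8 234.1] [ 600.1 -433.5]
top [501 226  34  37 446] [514.2 246.9] [ 579.4 -368.4]
top [465 243  27  25 539] [478.2 254.8] [ 568.5 -298.9]
top [451 249  24  26 182] [458.6 264. ] [ 553.4 -260.2]
top [ 451  309   39   36 1091] [470.1 326.1] [ 439.2 -267.2]
top [434 310  24  35 262] [442.3 326.5] [ 441.5 -216.7]
top bowl [219 153  51  48 468] [789. 159.]
scene manual [array([457.6,  82.7]), array([597.8, 112.3]), array([651.3, -84.3]), array([ 518.7, -119.6])]
scene [206   0  59  19 899] [234.6   7.6] [-215.1  266.7]
scene [ 14  18  34  44 557] [30.4 39.1] [-405.4 -297.3]
scene [560  62  80  46 986] [593.2  91.8] [700.9 810.6]
scene [159 204  34  31 787] [175.8 218.5] [ 428.1 -256.7]
scene [169 229  37  37 704] [190.  250.9] [ 515.8 -270.4]
scene [178 271  27  26 531] [191.2 284. ] [ 582.1 -302.7]
scene [186 291  28  27 400] [202. 307.] [ 635.1 -309. ]
scene [ 110  305   42   38 1208] [130.7 323.5] [ 589.  -422.7]
scene [127 326  45  42 863] [153.7 351.2] [ 658.5 -412.2]
scene bowl [ 407  232   49   43 1641] [773. 156.]
scene mug [252 318  51  41 711] [ 745. -233.]
```

```bash
cat >> h.py <<'E'
def proj(c,P):
    M=R.from_euler("xyz",c["orientation"]).as_matrix();q=(np.atleast_2d(P)-c["origin"])@M*[1,-1,-1]
    q=q@c["intrinsics"].T;return q[:,:2]/q[:,2:]
E
python3 - <<'E'
from h import *
C=np.array([541.2,2.4]);a=np.radians(17.1);ex=np.array([np.cos(a),np.sin(a)]);ey=np.array([-ex[1],ex[0]])
t=np.linspace(0,2*np.pi,40)
out=[]
for n,(x,y,w,h) in (("top",(240,220,270,130)),("scene",(150,160,230,190))):
    c=env.camera(n);im=c["pixels"][:,:,::-1].copy()
    s=400/w if n=="scene" else 780/w
    s=390/w
    big=cv2.resize(im[y:y+h,x:x+w],None,fx=s*1.7,fy=s*1.7,interpolation=cv2.INTER_CUBIC)
    big=cv2.convertScaleAbs(big,alpha=1.6,beta=20)
    def draw(P,col):
        q=((proj(c,P)-[x,y]+.5)*s*1.7*8).astype(np.int32);cv2.polylines(big,[q],True,col,1,cv2.LINE_AA,3)
    for z in(0,64):
        draw([[*(C+sx*71.5*ex+sy*106*ey),z] for sx,sy in((-1,-1),(1,-1),(1,1),(-1,1))],(0,0,255))
    for z in(0,110): draw(np.c_[569+27*np.cos(t),-301+27*np.sin(t),0*t+z],(255,0,255))
    cv2.imwrite(f"pics/o_{n}.png",big[:600,:800])
E
```

```text
(no output)
```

View pics/o_top.png

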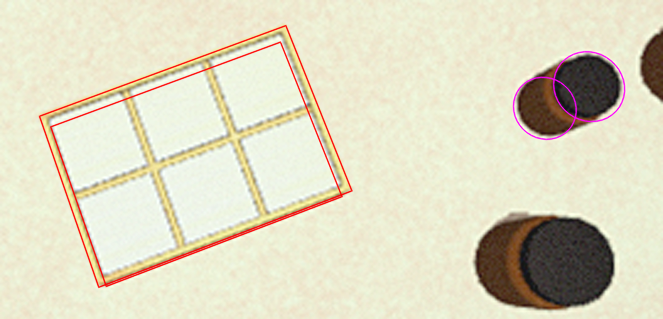

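View pics/o_scene.png

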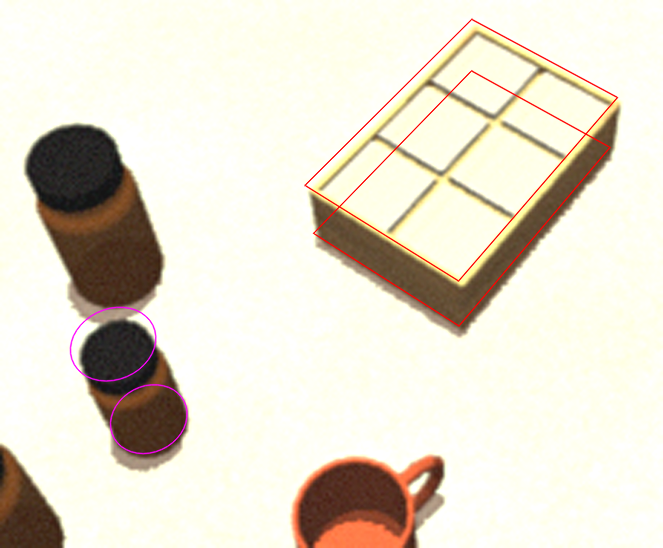

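The overlay fits: the crate is at about (542, 2.4) with yaw 17°, and the jar is at about (570, -301). I'm moving to the first cover now, with the fingers shut.

Request:
servo_tool(rows=[0.58,-0.84,0,0,0,-0.4,-1,0.58,-0.84,0,0,0,-0.4,-1,0.58,-0.84,0,0,0,-0.4,-1,0.58,-0.84,0,0,0,-0.4,-1,0.58,-0.84,0,0,0,-0.4,-1,0.58,-0.84,0,0,0,-0.4,-1,0.58,-0.84,0,0,0,-0.4,-1,0.58,-0.84,0,0,0,-0.4,-1,0.58,-0.84,0,0,0,-0.4,-1,0.58,-0.84,0,0,0,-0.4,-1,0.58,-0.84,0,0,0,-0.4,-1,0.58,-0.84,0,0,0,-0.4,-1])

```text
time: 1.3
tcp_pos: [447.3, 118.6, 205.8]
tool_rot: [3.141, 0.0, 2.326]
ft_force: [0.8, 1.6, 1.2]
gripper_width: 17.5
grip_force: 0.0
```

Request:
servo_tool(rows=[0.53,-0.78,-0.5,0,0,0,-1,0.53,-0.78,-0.5,0,0,0,-1,0,0,-0.8,0,0,0,-1,0,0,-0.8,0,0,0,-1,0,0,-0.5,0,0,0,-1,0,0,0,0,0,0,-1,0,0,0,0,0,0,-1])

```text
time: 1.88
tcp_pos: [487.1, 59.5, 81.6]
tool_rot: [-3.14, -0.002, 2.328]
ft_force: [-0.1, 0.1, 0.4]
gripper_width: 0.6
grip_force: 0.0
```

Request:
servo_tool(rows=[0,0,-0.25,0,0,0,-1,0,0,-0.2,0,0,0,-1,0,0,-0.1,0,0,0,-1,0,0,-0.1,0,0,0,-1,0,0,0,0,0,0,-1,0,0,0,0,0,0,-1])

```text
time: 2.38
tcp_pos: [488.3, 59.8, 56.9]
tool_rot: [3.141, 0.0, 2.328]
ft_force: [-0.3, -0.2, 1.7]
gripper_width: 0.1
grip_force: 0.6
```

Request:
servo_tool(rows=[0,0,-0.05,0,0,0,-1,0,0,-0.05,0,0,0,-1,0,0,0,0,0,0,-1,0,0,0,0,0,0,-1])

```text
time: 2.72
tcp_pos: [488.4, 59.7, 54.4]
tool_rot: [3.14, 0.001, 2.328]
ft_force: [-2.9, -0.1, 8.1]
gripper_width: 0.6
grip_force: 4.4
```

Request:
servo_tool(rows=[0,0,-0.025,0,0,0,-1,0,0,-0.025,0,0,0,-1,0,0,0,0,0,0,-1,0,0,0,0,0,0,-1])

```text
time: 3.05
tcp_pos: [488.5, 59.7, 53.5]
tool_rot: [3.14, 0.001, 2.328]
ft_force: [-5.5, 0.0, 13.2]
gripper_width: 0.7
grip_force: 6.7
```

Request:
servo_tool(rows=[0,0,0.25,0,0,0,-1,0,0,0.35,0,0,0,-1,0.25,-0.82,0,0,0,0,-1,0.25,-0.82,0,0,0,0,-1,0,0,0,0,0,0,-1,0,0,-0.25,0,0,0,-1,0,0,-0.15,0,0,0,-1,0,0,-0.1,0,0,0,-1,0,0,-0.05,0,0,0,-1,0,0,0,0,0,0,-1,0,0,0,0,0,0,-1])

```text
time: 3.97
tcp_pos: [507.8, -5.9, 54.1]
tool_rot: [-3.141, 0.002, 2.33]
ft_force: [-3.0, -2.5, 9.7]
gripper_width: 0.7
grip_force: 5.2
```

Cover p1 stops too. Next is p0.

Request:
servo_tool(rows=[0,0,0.25,0,0,0,-1,0,0,0.3,0,0,0,-1,0.25,-0.82,0,0,0,0,-1,0.25,-0.82,0,0,0,0,-1,0,0,0,0,0,0,-1,0,0,-0.25,0,0,0,-1,0,0,-0.15,0,0,0,-1,0,0,-0.1,0,0,0,-1,0,0,-0.05,0,0,0,-1,0,0,0,0,0,0,-1,0,0,0,0,0,0,-1])

```text
time: 4.88
tcp_pos: [527.7, -70.8, 54.2]
tool_rot: [-3.141, 0.001, 2.33]
ft_force: [-3.5, -1.7, 10.6]
gripper_width: 0.4
grip_force: 5.0
```

Request:
servo_tool(rows=[0,0,0.25,0,0,0,-1,0,0,0.3,0,0,0,-1,0.84,0.22,0,0,0,0,-1,0.84,0.22,0,0,0,0,-1,0,0,0,0,0,0,-1,0,0,-0.25,0,0,0,-1,0,0,-0.15,0,0,0,-1,0,0,-0.1,0,0,0,-1,0,0,-0.05,0,0,0,-1,0,0,0,0,0,0,-1,0,0,0,0,0,0,-1])

```text
time: 5.8
tcp_pos: [594.5, -53.4, 54.6]
tool_rot: [3.14, -0.0, 2.328]
ft_force: [-1.7, 2.1, 9.1]
gripper_width: 0.7
grip_force: 4.0
```

Cover p3 stops. Next is p4.

Request:
servo_tool(rows=[0,0,0.25,0,0,0,-1,0,0,0.3,0,0,0,-1,-0.25,0.82,0,0,0,0,-1,-0.25,0.82,0,0,0,0,-1,0,0,0,0,0,0,-1,0,0,-0.25,0,0,0,-1,0,0,-0.15,0,0,0,-1,0,0,-0.1,0,0,0,-1,0,0,-0.05,0,0,0,-1,0,0,0,0,0,0,-1,0,0,0,0,0,0,-1])

```text
time: 6.72
tcp_pos: [575.1, 11.2, 54.1]
tool_rot: [3.141, -0.001, 2.327]
ft_force: [-4.1, 2.7, 10.1]
gripper_width: 0.3
grip_force: 5.1
```

Request:
servo_tool(rows=[0,0,0.25,0,0,0,-1,0,0,0.3,0,0,0,-1,-0.25,0.83,0,0,0,0,-1,-0.25,0.83,0,0,0,0,-1,0,0,0,0,0,0,-1,0,0,-0.25,0,0,0,-1,0,0,-0.15,0,0,0,-1,0,0,-0.1,0,0,0,-1,0,0,-0.05,0,0,0,-1,0,0,0,0,0,0,-1,0,0,0,0,0,0,-1])

```text
time: 7.63
tcp_pos: [555.2, 77.0, 52.2]
tool_rot: [-3.141, -0.0, 2.327]
ft_force: [-0.1, -0.6, 1.5]
gripper_width: 0.7
grip_force: 0.7
```

Cover p5 gives way at 1.5 N. I'll press it deeper to confirm.

Request:
servo_tool(rows=[0,0,-0.1,0,0,0,-1,0,0,-0.1,0,0,0,-1,0,0,-0.1,0,0,0,-1,0,0,-0.1,0,0,0,-1,0,0,-0.1,0,0,0,-1,0,0,0,0,0,0,-1,0,0,0,0,0,0,-1])

```text
time: 8.22
tcp_pos: [554.9, 77.9, 32.1]
tool_rot: [-3.141, -0.0, 2.328]
ft_force: [-0.6, -1.1, 1.4]
gripper_width: 0.3
grip_force: 1.1
```

Confirmed: p5 sank 29 mm at 1.4 N. Now I'll lift and move over to the jar.

Request:
servo_tool(rows=[0,0,0.3,0,0,0,-1,0,0,0.9,0,0,0,-1,0,0,1,0,0,0,-1,0,0,1,0,0,0,0,0,0,1,0,0,0,1])

```text
time: 8.63
tcp_pos: [554.3, 78.7, 202.6]
tool_rot: [3.141, -0.002, 2.329]
ft_force: [0.8, 0.1, -0.3]
gripper_width: 10.4
grip_force: 0.0
```

Request:
servo_tool(rows=[0.04,-0.95,0,0,0,0,1,0.04,-0.95,0,0,0,0,1,0.04,-0.95,0,0,0,0,1,0.04,-0.95,0,0,0,0,1,0.04,-0.95,0,0,0,0,1,0.04,-0.95,0,0,0,0,1,0.04,-0.95,0,0,0,0,1,0.04,-0.95,0,0,0,0,1,0.04,-0.95,0,0,0,0,1,0.04,-0.95,0,0,0,0,1,0,0,0,0,0,0,1,0,0,0,0,0,0,1])

```text
time: 9.63
tcp_pos: [570.7, -303.2, 199.9]
tool_rot: [3.141, -0.002, 2.325]
ft_force: [-0.3, 0.2, -0.2]
gripper_width: 89.9
grip_force: 0.0
```

Request:
servo_tool(rows=[0,0.05,-0.8,0,0,0,1,0,0,-0.8,0,0,0,1,0,0,-0.8,0,0,0,1,0,0,-0.8,0,0,0,1,0,0,-0.6,0,0,0,1,0,0,0,0,0,0,1,0,0,0,0,0,0,1])

```text
time: 10.22
tcp_pos: [570.6, -297.6, 47.5]
tool_rot: [-3.142, -0.004, 2.33]
ft_force: [0.2, 0.3, -0.4]
gripper_width: 94.0
grip_force: 0.0
```

Run:
```python
from h import *
c=env.camera("scene");im=c["pixels"][180:400,80:340,::-1]
a=cv2.resize(im,None,fx=2.6,fy=2.6,interpolation=cv2.INTER_CUBIC);cv2.imwrite("pics/g.png",cv2.convertScaleAbs(a,alpha=1.6,beta=20));print(env.observe()["tcp_pos"])
```

```text
[ 571.99223378 -298.92280857   49.88298004]
```

View pics/g.png

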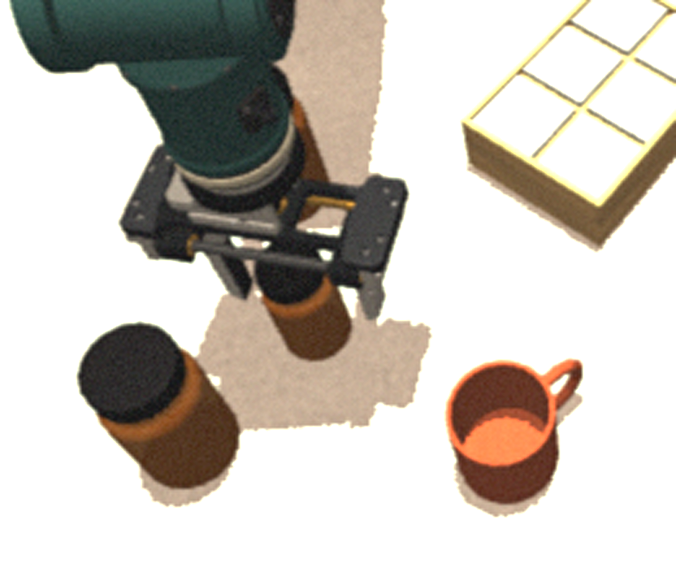

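The fingers straddle the small jar (its lid is at about (290,270) in the crop), clear of the big jars. I'll grip it.

Request:
servo_tool(rows=[0,0,0,0,0,0,-1,0,0,0,0,0,0,-1,0,0,0,0,0,0,-1,0,0,0,0,0,0,-1,0,0,0,0,0,0,-1,0,0,0,0,0,0,-1,0,0,0,0,0,0,-1,0,0,0,0,0,0,-1,0,0,0,0,0,0,-1,0,0,0,0,0,0,-1])

```text
time: 11.1
tcp_pos: [571.1, -300.3, 48.7]
tool_rot: [-3.141, 0.0, 2.328]
ft_force: [-0.8, -0.3, 1.1]
gripper_width: 53.0
grip_force: 30.0
```

Request:
servo_tool(rows=[0,0,0.3,0,0,0,-1,0,0,0.6,0,0,0,-1,0,0,0.8,0,0,0,-1,0,0,0.8,0,0,0,-1,0,0,0,0,0,0,-1,0,0,0,0,0,0,-1])

```text
time: 11.6
tcp_pos: [572.2, -300.4, 150.0]
tool_rot: [3.14, 0.004, 2.328]
ft_force: [0.7, 0.5, -6.2]
gripper_width: 53.0
grip_force: 30.0
```

Run:
```python
from h import *
for n,(x,y,w,h) in (("top",(380,170,220,190)),("scene",(80,120,220,190))):
    c=env.camera(n);im=c["pixels"][y:y+h,x:x+w,::-1]
    a=cv2.resize(im,None,fx=3,fy=3,interpolation=cv2.INTER_CUBIC);cv2.imwrite(f"pics/l_{n}.png",cv2.convertScaleAbs(a,alpha=1.6,beta=20))
s=env.observe();print(s["tcp_pos"],s["ft_force"],s["torque"])
```

```text
[ 569.84392162 -299.04800927  145.11468423] [ 0.30159089 -0.58476369 -5.69282724] [0.00731281 0.11657743 0.00193113]
```

View pics/l_scene.png

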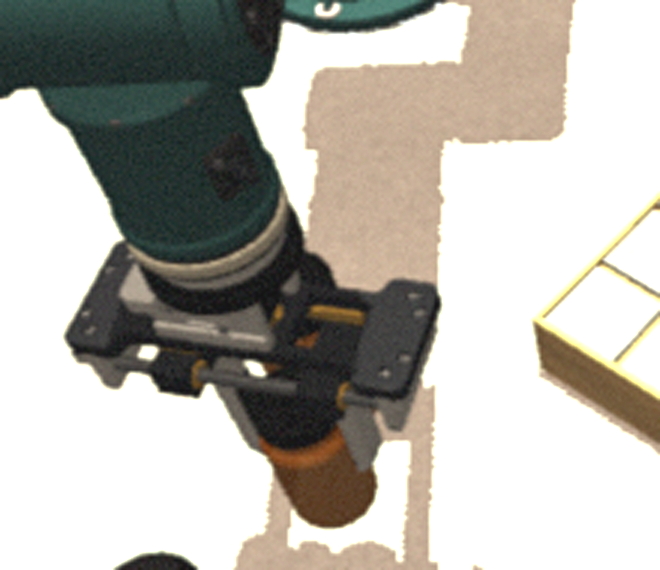

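The jar is lifted (about 6 N) and upright. I'll carry it over to p5.

Request:
servo_tool(rows=[-0.03,0.4,0,0,0,0,-1,-0.03,0.8,0,0,0,0,-1,-0.03,0.9,0,0,0,0,-1,-0.03,0.9,0,0,0,0,-1,-0.03,0.9,0,0,0,0,-1,-0.03,0.9,0,0,0,0,-1,-0.03,0.9,0,0,0,0,-1,-0.03,0.9,0,0,0,0,-1,-0.03,0.9,0,0,0,0,-1,-0.03,0.9,0,0,0,0,-1,-0.04,0.7,0,0,0,0,-1,-0.04,0.35,0,0,0,0,-1])

```text
time: 12.7
tcp_pos: [553.2, 82.5, 145.0]
tool_rot: [-3.139, -0.006, 2.332]
ft_force: [0.7, -0.2, -5.6]
gripper_width: 53.1
grip_force: 30.0
```

Request:
servo_tool(rows=[0,0,-0.3,0,0,0,-1,0,0,-0.3,0,0,0,-1,0,0,0,0,0,0,-1,0,0,0,0,0,0,-1])

```text
time: 13.03
tcp_pos: [554.0, 76.9, 121.1]
tool_rot: [-3.136, -0.004, 2.327]
ft_force: [0.1, -1.5, -5.4]
gripper_width: 53.2
grip_force: 30.0
```

Run:
```python
from h import *
s=env.observe();T=s["tcp_pos"];print(T,s["tool_rot"],s["ft_force"])
C=np.array([541.2,2.4]);a=np.radians(17.1);ex=np.array([np.cos(a),np.sin(a)]);ey=np.array([-ex[1],ex[0]])
t=np.linspace(0,2*np.pi,40)
n="scene";x,y,w,h=(230,90,200,190)
c=env.camera(n);im=c["pixels"][y:y+h,x:x+w,::-1]
big=cv2.resize(im,None,fx=3.1,fy=3.1,interpolation=cv2.INTER_CUBIC);big=cv2.convertScaleAbs(big,alpha=1.6,beta=20)
def draw(P,col):
    q=((proj(c,P)-[x,y]+.5)*3.1*8).astype(np.int32);cv2.polylines(big,[q],True,col,1,cv2.LINE_AA,3)
draw([[*(C+sx*71.5*ex+sy*106*ey),64] for sx,sy in((-1,-1),(1,-1),(1,1),(-1,1))],(0,0,255))
for z in(0,40): draw(np.c_[T[0]+27*np.cos(t),T[1]+27*np.sin(t),0*t+T[2]-48.5+z],(255,0,255))
cv2.imwrite("pics/p5.png",big)
```

```text
[553.96480653  76.9181799  121.0760838 ] [-3.13646766 -0.00398558  2.3268265 ] [ 0.13429307 -1.53638142 -5.43063225]
```

View pics/p5.png

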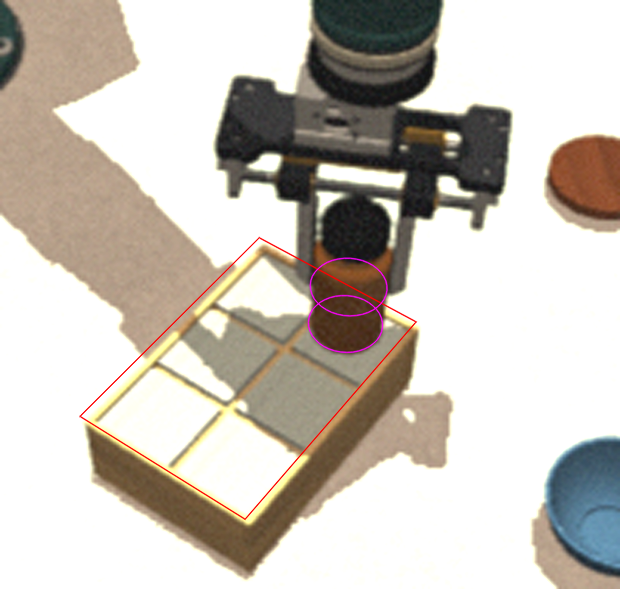

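Run:
```python
from h import *
c=env.camera("scene")
im=cv2.imread("pics/scene0.png")
# subpixel: rim yellow mask lines on unobstructed picture, outer top-edges
q=np.array([(266,247),(415,328),(247,523),(88,424)])/3.1+[230,90]-.5
P=np.array([onz(c,p,64)[:2] for p in q]);print("zoom corners",P.round(1),P.mean(0))
# same from o_scene (scale 2.883, origin 150,160): read off first overlay
q=np.array([(474,27),(617,103),(461,284),(312,191)])/2.883+[150,160]-.5
P=np.array([onz(c,p,64)[:2] for p in q]);print("first",P.round(1),P.mean(0))
# plates: bright interior corners -> plate mask on original
g=cv2.cvtColor(im,cv2.COLOR_BGR2HSV)
print(g[190:235:4,300:330:3,1],g[190:235:4,300:330:3,2])
for n in("scene","top"):
    im=cv2.imread(f"pics/{n}0.png");k=cv2.cvtColor(im,cv2.COLOR_BGR2HSV).astype(int)
    roi=np.zeros(im.shape[:2],np.uint8);quad=[(317,173),(362,202),(309,258),(262,228)] if n=="scene" else [(261,268),(354,236),(379,296),(283,332)]
    cv2.fillConvexPoly(roi,np.array(quad,np.int32),1)
    cc={"scene":c,"top":env.camera("top")}[n]
    m=(k[...,1]<58)&(k[...,2]>100)&(roi>0)
    L=[(s[4],onz(cc,ce,61)[:2].round(1)) for s,ce,_ in blobs(cv2.erode(m.astype(np.uint8),np.ones((2,2))),80)]
    print(n,L,np.mean([l[1] for l in L],0))
```

```text
zoom corners [[ 453.1   81. ]
 [ 582.9  120.2]
 [ 644.3  -78.6]
 [ 513.4 -119. ]] [548.42101864   0.9095722 ]
first [[ 450.3   79. ]
 [ 582.9  120.6]
 [ 644.2  -78. ]
 [ 512.1 -118.5]] [547.35324416   0.77963825]
[[108  52  43  44  43  47  44  44  45  48]
 [ 44  45  67  72  41  46  44  45  45  59]
 [ 46  47  48  46  48 105  43  39  96  62]
 [ 42  44  46  44  48  45  50 110  90  39]
 [ 40  41  45  42  46  34 113  45  43  67]
 [ 47  45  47  42  60  90  45  48  44  46]
 [ 44  45  47  90  70  44  46  46  44  46]
 [ 42  38 119  35  48  46  45  45  46  49]
 [ 61 108  98  41  46  45  49  46  44  47]
 [101  42  43  81  95  33  43  45  45  48]
 [ 45  47  46  44  43  67 111  45  47  45]
 [ 46  44  47  48  44  46  44  55 110  50]] [[132  79 161 162 160 162 158 164 163 165]
 [156 163 145  71 148 161 164 164 163  78]
 [161 163 161 162 164  97 101 157  93 161]
 [159 163 161 164 159 164 143 155  96 157]
 [161 160 163 163 165 119 147 159 159 152]
 [163 164 162 164  81 162 159 159 162 161]
 [162 166 157  91 161 162 156 161 161 160]
 [ 85 154 129 159 160 156 166 159 161 162]
 [125 160  73 157 160 163 161 161 161 162]
 [154 159 160 160  62 139 165 163 165 164]
 [159 156 162 162 161 161  94 103 164 165]
 [155 161 157 163 164 160 164 162 123  82]]
scene [(np.int32(417), array([500.2,  56.2])), (np.int32(418), array([563.6,  73. ])), (np.int32(478), array([520.4,  -8.9])), (np.int32(529), array([583.3,  10.6])), (np.int32(518), array([540. , -73.9])), (np.int32(568), array([603.2, -54.2]))] [5.51783333e+02 4.66666667e-01]
top [(np.int32(845), array([591.9, -54.3])), (np.int32(890), array([572.6,  11.3])), (np.int32(894), array([553.2,  76.5])), (np.int32(952), array([527.8, -74.4])), (np.int32(976), array([507.7,  -8.5])), (np.int32(952), array([487.8,  56.5]))] [540.16666667   1.18333333]
```

Run:
```python
from h import *
s=env.observe();T=s["tcp_pos"];print(T)
t=np.linspace(0,2*np.pi,200)
for n in("scene","top"):
    c=env.camera(n);im=c["pixels"].astype(int);k=cv2.cvtColor(c["pixels"],cv2.COLOR_RGB2HSV).astype(int)
    o=proj(c,[[554,77,95]])[0].astype(int)
    m=((k[...,0]<18)&(k[...,1]>120)&(k[...,2]<140))
    box=np.zeros_like(m);box[o[1]-30:o[1]+30,o[0]-22:o[0]+22]=1
    bl=sorted(blobs(m&box,60),key=lambda b:-b[0][4])
    if not bl: print(n,"none");continue
    mm=bl[0][2];print(n,bl[0][0],bl[0][1])
    model=np.zeros(m.shape,np.uint8)
    P=np.r_[[proj(c,np.c_[T[0]+27*np.cos(t),T[1]+27*np.sin(t),0*t+T[2]-48.5+z]) for z in(0,40)]].reshape(-1,2)
    print("model x",P[:,0].min(),P[:,0].max(),"ymax",P[:,1].max())
    for r in range(bl[0][0][1],bl[0][0][1]+bl[0][0][3],2):
        xs=np.where(mm[r])[0];print(r,xs.min(),xs.max(),end="; ")
    print()
    # mm->px jacobian at foot
    p0=proj(c,[[554,77,72]])[0];print("d/dx",proj(c,[[564,77,72]])[0]-p0,"d/dy",proj(c,[[554,87,72]])[0]-p0)
```

```text
[556.44382295  77.07137163 124.89678997]
scene [331 167  27  37 725] [342.98482759 185.56965517]
model x 329.61058724760755 355.14249766341663 ymax 202.6224187258183
167 334 334; 169 332 356; 171 332 357; 173 332 357; 175 331 356; 177 331 356; 179 332 356; 181 332 356; 183 332 355; 185 332 354; 187 332 354; 189 332 354; 191 331 353; 193 332 354; 195 331 353; 197 332 353; 199 333 351; 201 336 349; 203 340 345; 
d/dx [2.79737715 2.74187369] d/dy [ 3.43680912 -2.01619084]
top none
```

Run:
```python
from h import *
a=np.radians(17.1);ex=np.array([np.cos(a),np.sin(a)]);ey=np.array([-ex[1],ex[0]]);C=np.array([545,1.5])
for n in("scene","top"):
    c=env.camera(n);im=cv2.imread(f"pics/{n}0.png");f=cv2.cvtColor(im,cv2.COLOR_BGR2HSV)[...,1:].astype(np.float32)
    for nm,u,v,off,L in (("x",ex,ey,np.r_[-88:-52:3,-17:18:3,52:88:3],np.arange(-84,85,1.5)),("y",ey,ex,np.r_[-54:-16:3,16:54:3],np.arange(-118,119,1.5))):
        g=np.array([[[*(C+l*u+o*v),64] for l in L] for o in off])
        uv=proj(c,g.reshape(-1,3)).astype(np.float32).reshape(len(off),len(L),2)
        s=cv2.remap(f,uv[...,0],uv[...,1],cv2.INTER_LINEAR).mean(0)
        print(n,nm);print(*[f"{l:.0f}:{p[0]:.0f}/{p[1]:.0f}" for l,p in zip(L,s) if abs(abs(l)-(72 if nm=='x' else 106))<13 or (nm=='x' and abs(l)<9)])
```

```text
scene x
-84:38/166 -82:38/166 -81:38/166 -80:38/166 -78:38/166 -76:38/166 -75:37/166 -74:37/167 -72:38/167 -70:46/167 -69:65/166 -68:91/164 -66:111/156 -64:122/133 -63:114/108 -62:84/106 -60:56/130 -8:45/163 -6:45/163 -4:45/163 -3:45/162 -2:43/153 0:42/129 2:53/100 3:86/96 4:111/122 6:107/146 8:83/157 60:45/163 62:44/164 63:44/164 64:44/163 66:46/162 68:57/160 69:80/160 70:104/161 72:118/152 74:126/125 75:134/88 76:144/60 78:150/50 80:150/49 81:148/49 82:147/49 84:145/50
scene y
-118:147/50 -116:146/50 -115:147/52 -114:149/53 -112:149/52 -110:148/53 -109:143/62 -108:133/89 -106:123/126 -104:115/154 -103:103/163 -102:79/163 -100:56/162 -98:46/162 -97:45/162 -96:45/161 -94:45/161 94:46/155 95:50/140 96:66/117 98:96/99 100:119/105 101:121/130 102:110/153 104:92/163 106:69/165 107:49/166 108:40/167 110:37/167 112:37/167 113:37/167 114:38/167 116:38/166 118:38/166
top x
-84:31/137 -82:32/137 -81:31/138 -80:30/140 -78:28/139 -76:34/120 -75:79/99 -74:106/114 -72:99/137 -70:100/133 -69:66/124 -68:20/128 -66:12/141 -64:15/142 -63:16/141 -62:15/140 -60:15/140 -8:19/132 -6:58/124 -4:104/129 -3:107/135 -2:102/119 0:50/107 2:13/123 3:14/142 4:19/142 6:20/141 8:18/141 60:21/141 62:21/124 63:62/101 64:108/108 66:102/133 68:89/139 69:64/137 70:39/137 72:31/137 74:34/137 75:35/137 76:34/137 78:33/137 80:33/137 81:33/137 82:34/137 84:35/137
top y
-118:33/137 -116:33/137 -115:33/137 -114:34/137 -112:34/137 -110:34/137 -109:33/137 -108:31/137 -106:37/137 -104:59/137 -103:86/138 -102:99/134 -100:102/115 -98:55/103 -97:18/122 -96:19/142 -94:23/142 94:16/140 95:16/141 96:16/141 98:15/142 100:12/139 101:19/118 102:73/105 104:105/120 106:95/137 107:76/137 108:47/137 110:29/138 112:29/138 113:31/137 114:31/137 116:31/137 118:31/137
```

Request:
servo_tool(rows=[0.05,0.03,0,0,0,0,-1,0,0,-0.1,0,0,0,-1,0,0,-0.1,0,0,0,-1,0,0,-0.05,0,0,0,-1,0,0,-0.05,0,0,0,-1,0,0,0,0,0,0,-1,0,0,0,0,0,0,-1])

```text
time: 14.02
tcp_pos: [557.8, 79.2, 112.1]
tool_rot: [-3.141, -0.0, 2.328]
ft_force: [0.7, -0.1, -4.9]
gripper_width: 53.4
grip_force: 30.0
```

Request:
servo_tool(rows=[0,0,-0.05,0,0,0,-1,0,0,-0.05,0,0,0,-1,0,0,-0.05,0,0,0,-1,0,0,-0.05,0,0,0,-1,0,0,0,0,0,0,-1,0,0,0,0,0,0,-1])

```text
time: 14.52
tcp_pos: [558.2, 79.2, 104.6]
tool_rot: [3.141, 0.0, 2.328]
ft_force: [1.2, 0.3, -3.7]
gripper_width: 52.6
grip_force: 30.0
```

It's inside the cell with only the spring force showing. I'll continue down.

Request:
servo_tool(rows=[0,0,-0.07,0,0,0,-1,0,0,-0.07,0,0,0,-1,0,0,-0.07,0,0,0,-1,0,0,-0.07,0,0,0,-1,0,0,-0.07,0,0,0,-1,0,0,-0.07,0,0,0,-1,0,0,-0.07,0,0,0,-1,0,0,-0.07,0,0,0,-1,0,0,-0.07,0,0,0,-1,0,0,-0.07,0,0,0,-1,0,0,0,0,0,0,-1,0,0,0,0,0,0,-1])

```text
time: 15.52
tcp_pos: [557.8, 79.2, 76.2]
tool_rot: [-3.141, -0.0, 2.328]
ft_force: [0.4, 0.6, -3.5]
gripper_width: 53.0
grip_force: 30.0
```

Request:
servo_tool(rows=[0,0,-0.03,0,0,0,-1,0,0,-0.03,0,0,0,-1,0,0,-0.03,0,0,0,-1,0,0,0,0,0,0,-1,0,0,0,0,0,0,-1])

```text
time: 15.93
tcp_pos: [557.9, 79.2, 72.7]
tool_rot: [-3.141, -0.0, 2.328]
ft_force: [0.2, 0.1, -3.7]
gripper_width: 53.1
grip_force: 30.0
```

Request:
servo_tool(rows=[0,0,-0.03,0,0,0,-1,0,0,-0.02,0,0,0,-1,0,0,0,0,0,0,-1,0,0,0,0,0,0,-1,0,0,0,0,0,0,-1])

```text
time: 16.35
tcp_pos: [557.9, 79.1, 70.9]
tool_rot: [-3.141, -0.0, 2.328]
ft_force: [-1.4, -0.5, -2.3]
gripper_width: 53.1
grip_force: 30.0
```

Request:
servo_tool(rows=[0,0,-0.025,0,0,0,-1,0,0,0,0,0,0,-1,0,0,0,0,0,0,-1])

```text
time: 16.6
tcp_pos: [557.9, 79.1, 70.3]
tool_rot: [-3.142, 0.0, 2.328]
ft_force: [-0.8, -0.0, 1.1]
gripper_width: 53.1
grip_force: 30.0
```

It's on the bottom stop. I'll release and back off upward.

Request:
servo_tool(rows=[0,0,0,0,0,0,0.2,0,0,0,0,0,0,0.4,0,0,0,0,0,0,0.7,0,0,0,0,0,0,0.7,0,0,0,0,0,0,0.7,0,0,0,0,0,0,0.7])

```text
time: 17.1
tcp_pos: [558.1, 79.2, 69.9]
tool_rot: [3.141, 0.0, 2.328]
ft_force: [0.0, -0.1, -0.5]
gripper_width: 79.7
grip_force: 0.0
```

Request:
servo_tool(rows=[0,0,0.2,0,0,0,0.8,0,0,0.4,0,0,0,0.8,0,0,0.7,0,0,0,0.8,0,0,0.8,0,0,0,0.8,0,0,0.8,0,0,0,0.8,-0.6,0,0.5,0,0,0,0.8,-0.9,0,0,0,0,0,0.8,-0.9,0,0,0,0,0,0.8,-0.9,0,0,0,0,0,0.8,0,0,0,0,0,0,0.8])

```text
time: 17.93
tcp_pos: [420.7, 79.4, 206.4]
tool_rot: [-3.141, -0.001, 2.329]
ft_force: [0.6, -0.1, -0.4]
gripper_width: 84.1
grip_force: 0.0
```

Run:
```python
from h import *
s=env.observe();print(s["time"],s["tcp_pos"],s["ft_force"],s["gripper_width"])
c=env.camera("scene");cv2.imwrite("pics/fin.png",cv2.convertScaleAbs(c["pixels"][60:400,80:500,::-1],alpha=1.6,beta=20))
```

```text
17.9333 [420.70613738  79.44673652 206.40460076] [ 0.57646945 -0.14078415 -0.3938581 ] 84.14520374163844
```

View pics/fin.png

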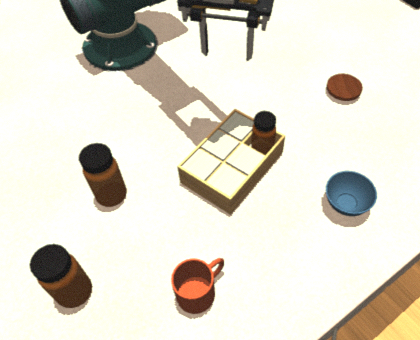

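The jar stands upright in the p5 cell (about (264,132) in the crop), sunk to the bottom. The mug, bowl, saucers and big jars haven't moved, so I'm handing in.

```bash
python3 -c "from rig import env; print(env.job_done())"
```

```text
the job is handed in; nothing more can be done
None
```

I handed the job in at about 18 s: five covers stopped and plate5 (by my reading of the crate's frame) sank 29 mm, so the small jar now stands upright at the bottom of that cell, released without a drop, with the mug, bowl and saucers untouched.

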